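# Check a battery pack's spring latch and sort the pack

## Task

Test the spring latch of the battery pack in the aluminium nest: press its orange plunger down and let go. A good latch clicks at no more than 12 N and stays down; a weak one slides right down but springs back up when let go; a stiff one has not given way at 12 N, so stop pressing there (18 N would damage it). Then lift the pack out and set it down flat, without dropping it, in the green tray if the latch is good or in the red tray if it is weak or stiff, disturbing nothing else.

Things in the scene. Friction and masses are not known exactly. Their poses are not given: they have to be found in the camera images.
- pack: Loose dark grey battery pack, a block 100 (x) x 50 (y) x 42 (z) mm, 0.28 to 0.46 kg, standing in the nest. Origin: centre of its underside; z up. Its orange plunger stands 18 mm proud of the top at x = +26 mm, y = 0; grip the block across its 50 mm width (y), best at x = -12 mm, where the nest leaves both sides free.
- cap_top (a point): Centre of the top face of the orange plunger cap (24 mm diameter, 6 mm thick, flat), 60 mm above the pack's underside when the plunger is up. It moves with the plunger.
- latch (a joint): How far the plunger is pressed down, m: 0 up. A good latch gives way at 3.5 to 11 N after 3 to 5 mm, then jumps to 7 to 9 mm by itself and stays. A weak one goes down on its 1 to 2 N return spring alone and rises to 0 when let go. A stiff one resists at about 3 N/mm and gives way at no force under 18 N. All look alike.
- cap: The orange plunger cap (origin at cap_top). What counts is the force of the fingers on it. From 9 mm of travel a rubber bumper resists at about 4 N/mm; hard stop at 13 mm.
- nest: Fixed test nest: aluminium plate 136 (x) x 96 (y) x 12 (z) mm; the pack stands on the plate, its x and y along the nest's, with dark stops 14 mm high at its ends and near its four corners (|x| 35 to 49 mm; about 2 mm of play). Along the pack's long sides |x| < 35 mm is free. Origin: centre of the plate's underside.
- green_tray: Fixed green open tray for good packs, 190 (x) x 170 (y) x 30 (z) mm, walls and floor about 4 mm. Origin: centre of its underside.
- red_tray: Fixed red open tray for rejected packs, same size and origin as the green one. The two may stand on either side.
- green_tray_in (a point): Centre of the green tray's inner floor; axes as the tray.
- red_tray_in (a point): Centre of the red tray's inner floor; axes as the tray.
- screwdriver: Bystander: screwdriver with blue handle.
- solder_reel: Bystander: metal wire reel, 56 mm diameter, 38 mm high.
- flux_jar: Bystander: amber jar, 52 mm diameter, 55 mm high.
- mug: Bystander: blue mug, 92 mm high.
- circuit_board: Bystander: green circuit board, 100 x 70 mm, 14 mm high.
- spare_cover: Bystander: flat dark cover, 100 x 50 x 12 mm.
- tip_tin: Bystander: round steel tin, 48 mm diameter, 18 mm high.
There are look-alikes about, which are no part of the job. Of the things that look like the pack, the middle-sized one is meant.

How it is judged:
On the way, in this order (a step that is already met when the one before it is completed fails the run):
1. the plunger has been pressed: either fully down (6 mm or more) or with at least 9.5 N (((value of joint latch above 0.006 m and height (world z) of pack below 0.02 m) or contact force between cap and the fingers above 9.5 N)), for 0.02 s.
2. the pack is lifted clear out of the nest, in the fingers (height (world z) of pack above 0.03 m and contact force between pack and the fingers above 1 N), for 0.1 s.
3. the pack is set down on a tray's floor while still held (height (world z) of pack below 0.012 m and contact force between pack and the fingers above 1 N), for 0.02 s.
At the end, for the whole second after the job is handed in: Pack released, at rest, upright (0.08 rad) and flat (4 mm) on the right tray's floor, its origin within 70 (x) and 62 mm (y) of the tray's centre: green with the plunger down over 6 mm if it clicked and stays; red with the plunger up under 4 mm if it sprang back or had not given way (((value of joint latch above 0.006 m and x of pack in the frame of green_tray_in between -0.07 and 0.07 m and y of pack in the frame of green_tray_in between -0.062 and 0.062 m and z of pack in the frame of green_tray_in below 0.004 m) or (value of joint latch below 0.004 m and x of pack in the frame of red_tray_in between -0.07 and 0.07 m and y of pack in the frame of red_tray_in between -0.062 and 0.062 m and z of pack in the frame of red_tray_in below 0.004 m)) and angle between pack's own z axis and vertical below 0.08 rad and linear speed of pack below 0.02 m/s and contact force between pack and the fingers below 0.1 N); the robot touches nothing.
It fails at once if the plunger is pressed with more than 18 N (contact force between cap and the fingers above 18 N or contact force between cap and the arm above 18 N).
It fails at once if a bystander is moved by more than 20 mm (distance of any of screwdriver, solder_reel, flux_jar, mug, circuit_board, spare_cover, tip_tin from where it was at the start of the episode above 0.02 m).
It also fails if it takes over 62 s, if anything falls off the work surface, if the arm or the gripper's body presses on something with over 40 N, if the wrist force passes 120 N, or if a joint passes its speed limit or range.

## Robot

A 6-joint arm with a two-finger parallel gripper is mounted at the origin on the work surface. World frame = base frame: x ahead of the robot, y to its left, z up, the work surface at z = 0. Lengths are in m, angles in rad, forces in N, time in s.
With the tool pointing down it reaches from about 0.35 to 0.975 m from the base axis. Payload 4.9 kg.
Tool frame: the origin (TCP) lies midway between the tips of the shut fingers; the grasp point (between the pads) lies behind it (arm.pinch_z is the z of the grasp point in the tool frame, in m); z points along the fingers, y is the direction in which the jaws open and shut (so a half turn about z gives the same grasp; the last joint's range is limited). The gripper opens to 85 mm and grips with 20 to 120 N. Pads are 22 mm wide; open, the fingers measure 114 mm over their backs; the gripper's body (76 mm by 85 mm) begins 54 mm behind the grasp point. The pads swing forward as they close: fully open they stand 13 mm farther back than shut.
Start: joints at [1.14, 0.053, 1.613, -0, 1.476, -0.119], TCP at [0.192, 0.595, 0.231] pointing down, gripper open.
Joint ranges: [-3.01, 3.01], [-1.01, 2.22], [0.06, 2.58], [-1.02, 4.17], [0.09, 2.62], [-3.14, 3.14]. Speed limits (rad/s): [2.57, 2.57, 3.14, 3.14, 3.14, 3.14].

## Interface

Orientations are given as a unit quaternion [x, y, z, w].
In Python, from rig import arm gives the robot as it stands. The module is installed in compiled form; this text tells all that it offers.
- The arm moves only by the tool move_arm, never from a script. Its argument "deltas" is one flat list of numbers, 5 for each row, row after row: the shift along the world's x, y, z scaled (see below), then the turn about the world's z scaled (see below), then the opening in per cent of the stroke, from 0 (shut) to 100 (fully open). In form: [tx, ty, tz, turn, grip, tx, ty, tz, turn, grip, ...]. A call has 1 to 12 rows; each row shifts and turns the commanded pose from where the row before left it; what a row does not reach is not made up. The controller multiplies each number of a shift by 0.6 m and each number of a turn by 180 degrees. A row lasts 1/12 s, in which the tool goes at most 41.7 mm and 7.16 degrees, less where a joint would pass 70% of its speed; a pose out of reach is approached as far as the arm can. A call with a number of a shift or a turn outside -1 to 1 is refused whole. A call with a gripper value outside its range is refused whole. The fingers move at their own pace and stop on an object; "newtons" is the grip in N (left out, the last holds). Time passes only in rows, so rows that do not move let the fingers close. It gives the time, the measured TCP pose, the force and the opening at its end, in the units of the state.
- arm.get_obs(): the state, without advancing time (a new reading comes with each control period).
- arm.camera(name): name is "side" or "top" or "wrist"; returns a dict with "pixels" (480x640x3 uint8, blue, green, red), "range_z" (480x640 float32, m along the optical axis (not along the pixel's ray), 0 where there is no reading), "mtx" (3x3 intrinsics, pixels), "camera_from_world" (4x4, takes a point from world to camera coordinates). Camera axes: x right, y up, looking along -z (the intrinsics and any distortion apply to the point x, -y, -z); pixel columns grow to the right and rows downward; lengths in m; the calibration is good to about 2 mm. A picture is of the moment at which its call begins.
- arm.finish_job(): hands the job in, once; it reports no verdict.
The state is a dict: "t": time; "joint_positions": joint angles; "qd": joint speeds; "tau": joint torques, N m; "position": TCP position; "tcp_rot": TCP orientation; "force": force on the tool from outside, world axes, zero at the start; "wrist_torque": the same for the moment, N m; "finger_gap": finger opening in m.
Only numpy, scipy, OpenCV 4.12 (cv2) and the standard library are available. Lean on these libraries where they do the work, as an engineer would, in place of code of your own. Each camera call takes 0.05 s, during which the arm holds its last target.

## Working session

There is one attempt and no reset: what is moved stays moved. The work goes in short steps, Python scripts to look and compute and a tool call to move; the robot and the scene stay as the last step left them, time stands still between calls to the robot, and variables do not carry over. Pictures are saved under pics/ and viewed, and the job is handed in when it is done.

Besides the shell and the picture viewer there is one more tool, called after ">>>" as name(argument=value, ...) on one line, values as JSON. move_arm: Moves the arm, as the interface text tells. Its arguments: {"type":"object","properties":{"deltas":{"type":"array","items":{"type":"number"}},"newtons":{"type":"number"}},"required":["deltas"]}

```bash
mkdir -p pics && cat > h.py <<'E'
import numpy as np, cv2
from rig import arm
def snap(name,fn):
    c=arm.camera(name); cv2.imwrite('pics/'+fn,c['pixels']); np.savez(''+fn[:-4]+'.npz',**c); return c
def world(c):
    # per-pixel world points from depth
    K=c['mtx'];z=c['range_z'];h,w=z.shape
    u,v=np.meshgrid(np.arange(w),np.arange(h))
    x=(u-K[0,2])/K[0,0]*z; y=(v-K[1,2])/K[1,1]*z
    P=np.stack([x,-y,-z,np.ones_like(z)],-1)
    return (P@np.linalg.inv(c['camera_from_world']).T)[...,:3]
E
python3 - <<'E'
from h import *
for n in ['top','side','wrist']:
    c=snap(n,n+'0.png'); print(n,c['mtx'].round(1).tolist(),(c['range_z']>0).mean())
o=arm.get_obs(); print(o, arm.pinch_z)
E
```

```text
top [[505.0, 0.0, 315.2], [0.0, 505.0, 232.6], [0.0, 0.0, 1.0]] 0.996015625
side [[602.4, 0.0, 321.7], [0.0, 602.4, 236.1], [0.0, 0.0, 1.0]] 0.9959765625
wrist [[362.8, 0.0, 316.5], [0.0, 362.8, 242.6], [0.0, 0.0, 1.0]] 0.9957975260416667
{'t': 0.15, 'joint_positions': array([ 1.14001745e+00,  5.31909479e-02,  1.61398620e+00,  1.45503800e-05,
        1.47597816e+00, -1.18999684e-01]), 'qd': array([-2.78993154e-03, -3.33399059e-03, -4.52167207e-03,  1.02052732e-03,
        8.66828119e-04, -8.70933475e-05]), 'tau': array([ 5.18624202e-04, -3.94242704e+01, -3.70720482e+01, -1.09252167e-04,
        4.58744529e-03,  6.92479247e-06]), 'position': array([0.19151287, 0.59442802, 0.23034973]), 'tcp_rot': array([ 1.55259609e-01,  9.87873394e-01, -7.50028664e-04, -2.19054374e-04]), 'force': array([ 0.43723504, -0.36104576, -0.8952134 ]), 'wrist_torque': array([-0.05909633, -0.03838979,  0.02866297]), 'finger_gap': 0.08542656446586891} -0.0187
```

View pics/top0.png

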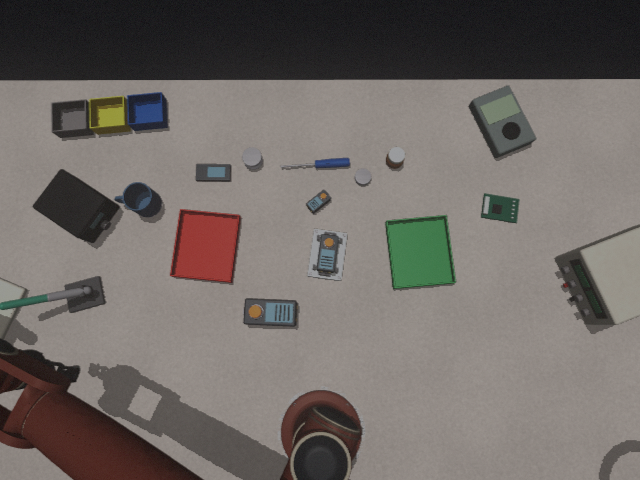

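View pics/side0.png

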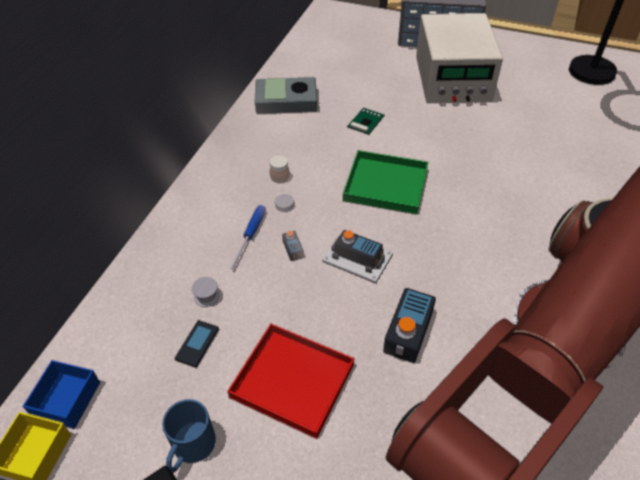

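The pack look-alikes in the top view are a large one at (270,313), a small one at (318,201) and a middle-sized one at (327,252). The middle one fits because it stands on the aluminium plate. The red tray is at (206,246) and the green tray at (420,252). Next I'll confirm with an enlarged crop and measure.

```bash
python3 - <<'E'
from h import *
c=dict(np.load('top0.npz')); W=world(c); im=c['pixels']; hsv=cv2.cvtColor(im,cv2.COLOR_BGR2HSV)
crop=im[180:340,230:370]; cv2.imwrite('pics/crop0.png',cv2.resize(crop,None,fx=3.7,fy=3.7,interpolation=cv2.INTER_CUBIC))
def cc(m,name,amin=20):
    n,l,s,ce=cv2.connectedComponentsWithStats(m.astype(np.uint8))
    for i in range(1,n):
        if s[i,4]>=amin:
            p=W[l==i]; (a,b),(w,h),ang=cv2.minAreaRect(p[:,:2].astype(np.float32)); print(name,ce[i].round(1),s[i,4],'rect',round(a,4),round(b,4),'size',round(w,3),round(h,3),round(ang,1),'z',np.percentile(p[:,2],[2,50,98]).round(4),'mean',p.mean(0).round(4))
H,S,V=cv2.split(hsv)
cc((H<22)&(H>8)&(S>150)&(V>100),'orange')
cc(((H<6)|(H>174))&(S>170)&(W[...,2]<.05)&(W[...,2]>-.02),'red',300)
cc((H>50)&(H<80)&(S>120),'green',300)
z=W[...,2]
roi=np.zeros_like(z,bool); roi[220:290,295:360]=1
cc(roi&(z>.035)&(z<.06)&(W[...,2]>0),'packtop')
cc(roi&(z>.006)&(z<.02),'plate')
cc(roi&(z>.006),'all')
E
```

```text
orange [328.9 241. ] 23 rect 0.5019 -0.021 size 0.018 0.013 69.9 z [0.0668 0.072  0.0765] mean [ 0.5015 -0.0216  0.0715]
orange [254.1 312. ] 74 rect 0.313 0.1717 size 0.028 0.026 63.5 z [0.0791 0.0839 0.0894] mean [0.3118 0.1734 0.084 ]
packtop [327.5 253.7] 603 rect 0.4744 -0.0184 size 0.05 0.103 82.5 z [0.047  0.0541 0.0594] mean [ 0.4695 -0.018   0.0539]
plate [327.2 255. ] 831 rect 0.4759 -0.0189 size 0.098 0.14 82.4 z [0.0068 0.0123 0.0181] mean [ 0.4715 -0.0176  0.0123]
all [327.3 254.1] 1656 rect 0.4171 -0.0109 size 0.098 0.258 82.3 z [0.0074 0.019  0.0725] mean [ 0.4707 -0.0178  0.0355]
```

```bash
python3 - <<'E'
from h import *
c=dict(np.load('side0.npz')); W=world(c); im=c['pixels'];H,S,V=cv2.split(cv2.cvtColor(im,cv2.COLOR_BGR2HSV))
m=((H<22)&(H>4)&(S>150)&(V>100)); 
m[:, :]=m
sel=np.zeros_like(m);sel[225:250,335:365]=m[225:250,335:365]
p=W[sel]; t=p[p[:,2]>np.percentile(p[:,2],60)]
print(len(p),p.mean(0),t.mean(0),p[:,2].max(), np.ptp(p,axis=0))
E
```

```text
63 [ 0.49286119 -0.00516102  0.08739892] [0.48682128 0.01679509 0.11387804] 1.077235649065744 [0.27363321 0.86705964 1.01020361]
```

View pics/wrist0.png

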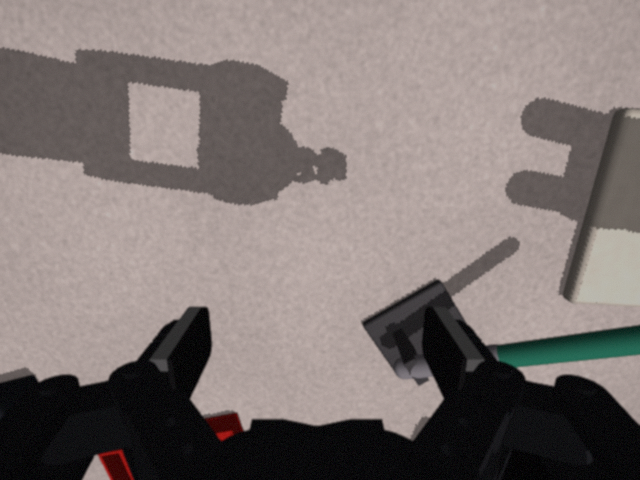

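```bash
python3 - <<'E'
from h import *
c=dict(np.load('top0.npz')); W=world(c); im=c['pixels'];H,S,V=cv2.split(cv2.cvtColor(im,cv2.COLOR_BGR2HSV))
z=W[...,2]
for n,m in [('red',((H<8)|(H>172))&(S>120)),('green',(H>45)&(H<85)&(S>90))]:
    m=m&(z<.06)&(z>-.02)
    k,l,s,ce=cv2.connectedComponentsWithStats(m.astype(np.uint8))
    i=1+np.argmax(s[1:,4]); p=W[l==i]; p=p[p[:,2]>-.01]
    print(n,ce[i],s[i],cv2.minAreaRect(p[:,:2].astype(np.float32)),np.percentile(p[:,2],[5,50,98]), im[int(ce[i][1]),int(ce[i][0])],W[int(ce[i][1]),int(ce[i][0])])
# pack plane vs cap
p=W[(z>.045)&(z<.062)&(W[...,0]>.4)&(W[...,0]<.55)&(abs(W[...,1]+.018)<.06)]
r=cv2.minAreaRect(p[:,:2].astype(np.float32));print(r,p[:,2].mean())
E
```

```text
red [205.24157582 245.61942517] [ 170  209   70   74 4036] ((0.4976409077644348, 0.32611092925071716), (0.17861077189445496, 0.18999695777893066), 84.3198013305664) [-0.00018356  0.00496018  0.03191679] [ 56  58 152] [0.49971647 0.32763167 0.00572671]
green [419.05085625 253.30928905] [ 386  218   69   70 3854] ((0.47980931401252747, -0.2739761471748352), (0.18654218316078186, 0.16929467022418976), 5.541269302368164) [-0.00042262  0.0045665   0.03098272] [ 77 123  66] [ 0.47900736 -0.27570634  0.00144896]
((0.47397497296333313, -0.01838776469230652), (0.04991304129362106, 0.10132132470607758), 82.54235076904297) 0.05423620005457776
```

View pics/crop0.png

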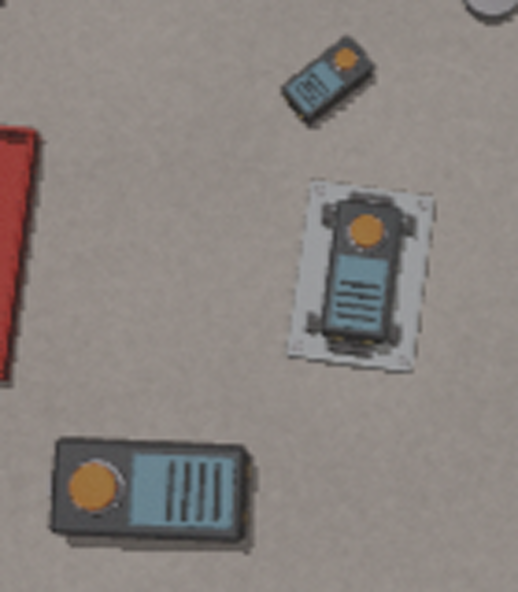

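The crop confirms the middle-sized pack in the nest. The cap is at crop (366,230), which is top-view (329,242), about (0.500, -0.022, 0.072) in the world, with pack yaw about -7.5°. Now moving above the cap and shutting the fingers.

>>> move_arm(deltas=[0.0215,-0.0428,0,0.0024,0,0.0215,-0.0428,0,0.0024,0,0.0215,-0.0428,0,0.0024,0,0.0215,-0.0428,0,0.0024,0,0.0215,-0.0428,0,0.0024,0,0.0215,-0.0428,0,0.0024,0,0.0215,-0.0428,0,0.0024,0,0.0215,-0.0428,0,0.0024,0,0.0215,-0.0428,0,0.0024,0,0.0215,-0.0428,0,0.0024,0,0.0215,-0.0428,0,0.0024,0,0.0215,-0.0428,0,0.0024,0])

```text
t: 1.15
position: [0.3467, 0.2853, 0.231]
tcp_rot: [0.11, 0.994, -0.0, -0.0]
force: [0.6, -0.1, 0.5]
finger_gap: 0.0006
```

>>> move_arm(deltas=[0.0215,-0.0428,0,0.0024,0,0.0215,-0.0428,0,0.0024,0,0.0215,-0.0428,0,0.0024,0,0.0215,-0.0428,0,0.0024,0,0.0215,-0.0428,0,0.0024,0,0.0215,-0.0428,0,0.0024,0,0.0215,-0.0428,0,0.0024,0,0.0215,-0.0428,0,0.0024,0,0.0215,-0.0428,-0.01,0.0024,0,0.0215,-0.0428,-0.01,0.0024,0,0.0215,-0.0428,-0.01,0.0024,0,0.0215,-0.0428,-0.01,0.0024,0])

```text
t: 2.15
position: [0.5015, -0.0229, 0.2068]
tcp_rot: [0.065, 0.998, 0.0, -0.0]
force: [0.3, 0.3, -0.1]
finger_gap: -0.0001
```

```bash
cat > m.py <<'E'
from h import *
import sys
t=sys.argv[1]
o=arm.get_obs(); print(o['t'],o['position'].round(4),o['tcp_rot'].round(4),o['force'].round(2),o['finger_gap'],o['joint_positions'].round(3))
q=o['tcp_rot'];print('jaw deg',np.degrees(2*np.arctan2(q[1],q[0]))-90)
for n in sys.argv[2:]:
    c=snap(n,n+t+'.png'); W=world(c); H,S,V=cv2.split(cv2.cvtColor(c['pixels'],cv2.COLOR_BGR2HSV))
    m=(H<24)&(H>6)&(S>150)&(V>90)&(W[...,2]<.15)&(W[...,2]>.03)&(abs(W[...,0]-.5)<.04)&(abs(W[...,1]+.02)<.05)
    p=W[m]; 
    if len(p): print(n,len(p),'cap z pct',np.percentile(p[:,2],[10,50,90]).round(4), 'top rect',cv2.minAreaRect(p[p[:,2]>np.percentile(p[:,2],90)-.005][:,:2].astype(np.float32)))
    z=W[...,2]; k=(z>.045)&(z<.062)&(W[...,0]>.38)&(W[...,0]<.57)&(abs(W[...,1]+.018)<.07)
    if k.sum()>50: print(n,'packtop',cv2.minAreaRect(W[k][:,:2].astype(np.float32)),W[k][:,2].mean())
E
python3 m.py 1 wrist side
```

```text
2.15 [ 0.5015 -0.0229  0.2068] [ 6.530e-02  9.979e-01  1.000e-04 -1.000e-04] [ 0.31  0.27 -0.06] -5.6825621010022376e-05 [-0.194 -0.231  1.92   0.     1.453 -1.634]
jaw deg 82.50851157335734
wrist 639 cap z pct [0.0707 0.0717 0.0726] top rect ((0.5000986456871033, -0.021991755813360214), (0.021386530250310898, 0.022497542202472687), 83.48875427246094)
wrist packtop ((0.47554516792297363, -0.017782554030418396), (0.05015578866004944, 0.10221340507268906), 82.48542022705078) 0.05387239312253538
side 63 cap z pct [0.0691 0.0719 0.074 ] top rect ((0.49842193722724915, -0.018061863258481026), (0.021100932732224464, 0.023241830989718437), 59.388092041015625)
side packtop ((0.47261402010917664, -0.014384988695383072), (0.05468960851430893, 0.10276615619659424), 83.3980712890625) 0.05361130137149418
```

>>> move_arm(deltas=[-0.002,0.0015,-0.035,0,0,0,0,-0.035,0,0,0,0,-0.035,0,0,0,0,-0.035,0,0,0,0,-0.035,0,0,0,0,-0.035,0,0,0,0,0,0,0])

```text
t: 2.83
position: [0.4962, -0.0192, 0.0766]
tcp_rot: [0.065, 0.998, 0.001, -0.005]
force: [-1.4, -0.2, -0.8]
finger_gap: 0.0002
```

```bash
python3 m.py 2 side wrist
```

```text
2.8333 [ 0.4962 -0.0192  0.0766] [ 6.510e-02  9.979e-01  7.000e-04 -4.500e-03] [-1.35 -0.19 -0.76] 0.000157492210727691 [-0.189 -0.1    2.034  0.     1.217 -1.629]
jaw deg 82.53391297777839
side 20 cap z pct [0.0697 0.0716 0.077 ] top rect ((0.49661198258399963, -0.011197738349437714), (0.007605382706969976, 0.01368756964802742), 85.20713806152344)
side packtop ((0.47256118059158325, -0.0138482004404068), (0.053967077285051346, 0.1026347428560257), 82.19955444335938) 0.053717333901951124
wrist 589 cap z pct [0.0701 0.0716 0.0725] top rect ((0.49396422505378723, -0.020215928554534912), (0.022933470085263252, 0.011757892556488514), 83.83518981933594)
wrist packtop ((0.4743296205997467, -0.017662376165390015), (0.05026192218065262, 0.09869273006916046), 82.43309783935547) 0.054015932090920545
```

View pics/wrist2.png

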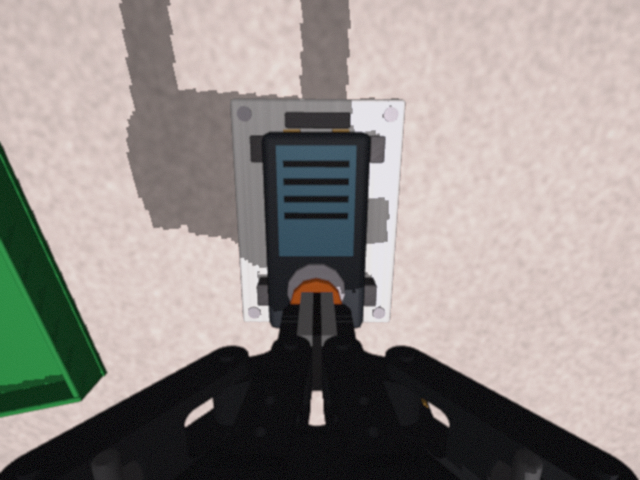

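The wrist view shows the shut fingertips at about (317,300), just over the orange cap (315,290). The fingers look close to the cap's centre line. Checking whether the pose has settled.

```bash
python3 m.py 3
```

```text
2.9333 [ 0.4993 -0.0199  0.0809] [ 6.510e-02  9.979e-01  2.000e-04 -1.000e-03] [ 0.65 -1.06 -0.16] -6.976234496616577e-05 [-0.189 -0.103  2.029  0.     1.218 -1.629]
jaw deg 82.53075040581567
```

>>> move_arm(deltas=[0,0,0,0,0,0,0,0,0,0,0,0,0,0,0])

```text
t: 3.18
position: [0.5013, -0.0207, 0.0831]
tcp_rot: [0.065, 0.998, -0.0, 0.002]
force: [-0.2, 0.1, 1.3]
finger_gap: -0.0
```

>>> move_arm(deltas=[0,0,0,0,0,0,0,0,0,0,0,0,0,0,0,0,0,0,0,0])

```text
t: 3.52
position: [0.5002, -0.0206, 0.0815]
tcp_rot: [0.065, 0.998, -0.0, 0.0]
force: [0.4, -0.9, -0.2]
finger_gap: 0.0002
```

```bash
python3 m.py 3
```

```text
3.5167 [ 0.5002 -0.0206  0.0815] [ 6.540e-02  9.979e-01 -0.000e+00  1.000e-04] [ 0.39 -0.92 -0.17] 0.00018826023528810884 [-0.19  -0.103  2.028 -0.     1.217 -1.63 ]
jaw deg 82.49923522977349
```

>>> move_arm(deltas=[0,-0.002,-0.0025,0,0,0,0,-0.0025,0,0,0,0,-0.0025,0,0,0,0,-0.0025,0,0,0,0,-0.0025,0,0,0,0,-0.0025,0,0,0,0,0,0,0,0,0,0,0,0])

```text
t: 4.18
position: [0.5001, -0.0218, 0.0723]
tcp_rot: [0.065, 0.998, -0.0, -0.0]
force: [-0.1, 0.6, 0.1]
finger_gap: 0.0001
```

>>> move_arm(deltas=[0,0,-0.0015,0,0,0,0,-0.0015,0,0,0,0,0,0,0])

```text
t: 4.43
position: [0.5003, -0.0218, 0.0706]
tcp_rot: [0.065, 0.998, -0.0, 0.0]
force: [0.2, 0.3, 1.1]
finger_gap: 0.0002
```

Contact is at about z = 0.0715. Pressing on in 1 mm steps.

>>> move_arm(deltas=[0,0,-0.0015,0,0,0,0,0,0,0])

```text
t: 4.6
position: [0.5003, -0.0218, 0.0696]
tcp_rot: [0.065, 0.998, -0.0, 0.0]
force: [-0.5, -0.9, 1.4]
finger_gap: -0.0001
```

>>> move_arm(deltas=[0,0,-0.0015,0,0,0,0,0,0,0])

```text
t: 4.77
position: [0.5003, -0.0218, 0.0687]
tcp_rot: [0.065, 0.998, -0.0, 0.0]
force: [0.2, -0.1, 1.1]
finger_gap: -0.0001
```

>>> move_arm(deltas=[0,0,-0.0015,0,0,0,0,0,0,0])

```text
t: 4.93
position: [0.5002, -0.0218, 0.0678]
tcp_rot: [0.065, 0.998, -0.0, 0.0]
force: [-0.0, -0.4, 1.2]
finger_gap: 0.0001
```

>>> move_arm(deltas=[0,0,-0.0015,0,0,0,0,0,0,0])

```text
t: 5.1
position: [0.5002, -0.0218, 0.0668]
tcp_rot: [0.065, 0.998, -0.0, 0.0]
force: [0.6, 0.0, 2.1]
finger_gap: -0.0001
```

>>> move_arm(deltas=[0,0,-0.0015,0,0,0,0,0,0,0])

```text
t: 5.27
position: [0.5002, -0.0218, 0.0659]
tcp_rot: [0.065, 0.998, -0.0, 0.0]
force: [1.3, 0.5, 2.2]
finger_gap: 0.0
```

>>> move_arm(deltas=[0,0,-0.0015,0,0,0,0,0,0,0])

```text
t: 5.43
position: [0.5002, -0.0218, 0.065]
tcp_rot: [0.065, 0.998, -0.0, 0.0]
force: [-0.1, -0.6, 2.0]
finger_gap: 0.0001
```

>>> move_arm(deltas=[0,0,-0.0015,0,0,0,0,0,0,0])

```text
t: 5.6
position: [0.5002, -0.0218, 0.0641]
tcp_rot: [0.065, 0.998, -0.0, 0.0]
force: [-0.3, -0.4, 1.3]
finger_gap: -0.0002
```

>>> move_arm(deltas=[0,0,-0.0015,0,0,0,0,0,0,0])

```text
t: 5.77
position: [0.5001, -0.0218, 0.0632]
tcp_rot: [0.065, 0.998, -0.0, 0.0]
force: [0.4, 0.2, 1.2]
finger_gap: 0.0001
```

>>> move_arm(deltas=[0,0,-0.0015,0,0,0,0,0,0,0])

```text
t: 5.93
position: [0.5002, -0.0218, 0.0625]
tcp_rot: [0.065, 0.998, -0.0, -0.0]
force: [0.4, 1.0, 3.3]
finger_gap: 0.0002
```

```bash
python3 m.py 4 wrist
```

```text
5.9333 [ 0.5002 -0.0218  0.0625] [ 0.0654  0.9979 -0.     -0.    ] [0.42 0.96 3.26] 0.000161912911266372 [-0.192 -0.075  2.038 -0.     1.179 -1.632]
jaw deg 82.50310208282963
wrist 623 cap z pct [0.0604 0.0619 0.0629] top rect ((0.4936963617801666, -0.020154336467385292), (0.022700494155287743, 0.01102960854768753), 81.78871154785156)
wrist packtop ((0.47392505407333374, -0.017586030066013336), (0.050397466868162155, 0.09844370186328888), 82.30443572998047) 0.05409349090648556
```

The plunger is fully down, 9.5 mm, at no more than about 3 N. Letting go and looking.

>>> move_arm(deltas=[0,0,0.004,0,0,0,0,0.01,0,0,0,0,0.02,0,0,0,0,0.025,0,0,0,0,0.025,0,0,0,0,0.025,0,0,0,0,0.02,0,0,0,0,0.01,0,0,0,0,0.005,0,0,0,0,0,0,0])

```text
t: 6.82
position: [0.5003, -0.0218, 0.1495]
tcp_rot: [0.065, 0.998, -0.0, 0.0]
force: [0.9, -0.1, -0.1]
finger_gap: -0.0005
```

```bash
python3 m.py 5 wrist side
```

```text
6.8167 [ 0.5003 -0.0218  0.1495] [ 6.540e-02  9.979e-01 -1.000e-04  4.000e-04] [ 0.9  -0.11 -0.09] -0.000457842506804745 [-0.192 -0.185  1.979 -0.     1.347 -1.632]
jaw deg 82.50341525875854
wrist 988 cap z pct [0.0708 0.0717 0.0725] top rect ((0.5000872015953064, -0.02127705328166485), (0.022561971098184586, 0.023028720170259476), 33.77114486694336)
wrist packtop ((0.4757337272167206, -0.017861511558294296), (0.05012708157300949, 0.10206641256809235), 82.45538330078125) 0.05392897145999574
side 60 cap z pct [0.0694 0.0717 0.0746] top rect ((0.4978550970554352, -0.01884402148425579), (0.01965872198343277, 0.023023715242743492), 36.229148864746094)
side packtop ((0.47252050042152405, -0.015839241445064545), (0.05583757907152176, 0.10464805364608765), 81.80353546142578) 0.05347694117560409
```

View pics/wrist5.png

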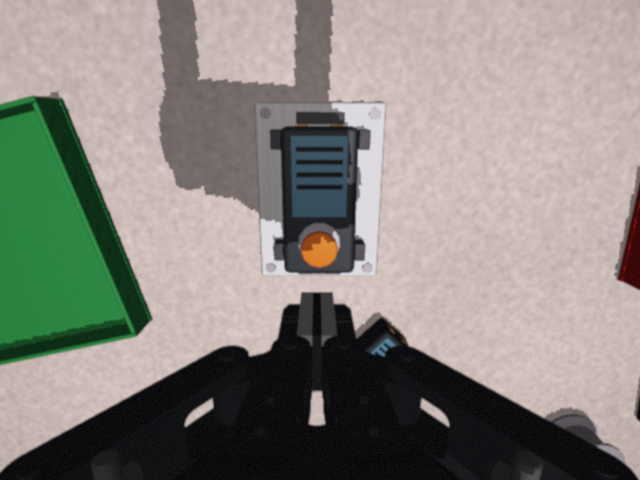

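The cap is back up at z = 0.0717 (pixel 319,249). It slid down on 1–2 N and sprang back, so the latch is weak and the pack goes to the red tray. Opening the fingers and moving over the grip point.

>>> move_arm(deltas=[-0.0158,0.0022,0,0,100,-0.0158,0.0022,0,0,100,-0.0158,0.0022,0,0,100,-0.0158,0.0022,0,0,100,0,0,0,0,100,0,0,0,0,100,0,0,-0.015,0,100,0,0,-0.025,0,100,0,0,-0.025,0,100,0,0,-0.02,0,100,0,0,-0.005,0,100,0,0,0,0,100])

```text
t: 7.92
position: [0.4613, -0.0163, 0.093]
tcp_rot: [0.065, 0.998, 0.0, -0.002]
force: [0.5, -0.2, -0.7]
finger_gap: 0.0853
```

```bash
python3 m.py 6 wrist
```

```text
7.9167 [ 0.4613 -0.0163  0.093 ] [ 6.540e-02  9.979e-01  2.000e-04 -1.700e-03] [ 0.55 -0.2  -0.67] 0.08527813069087802 [-0.197 -0.22   2.108 -0.     1.256 -1.637]
jaw deg 82.50220799947988
wrist 1392 cap z pct [0.0707 0.0717 0.0724] top rect ((0.4996896982192993, -0.020924046635627747), (0.02281651645898819, 0.022954316809773445), 67.17057800292969)
wrist packtop ((0.4740825891494751, -0.017626315355300903), (0.05020452290773392, 0.09971190989017487), 82.4668960571289) 0.05388588273184113
```

View pics/wrist6.png

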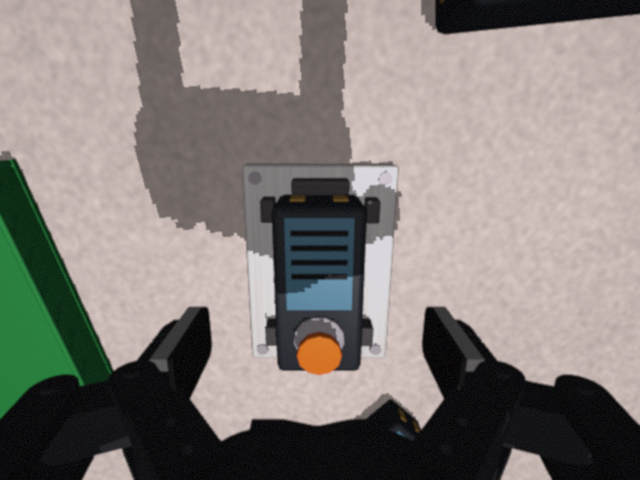

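The pack (x 275–365 px) sits midway between the open fingers, and both sides are clear. Descending and closing.

>>> move_arm(deltas=[0,0,-0.02,0,100,0,0,-0.025,0,100,0,0,-0.025,0,100,0,0,-0.02,0,100,0,0,-0.015,0,100,0,0,-0.01,0,100,0,0,-0.005,0,100,0,0,0,0,100,0,0,0,0,100,0,0,0,0,100])

```text
t: 8.8
position: [0.4629, -0.0166, 0.0236]
tcp_rot: [0.065, 0.998, -0.0, 0.001]
force: [0.2, -0.4, -0.0]
finger_gap: 0.0855
```

>>> move_arm(deltas=[0,0,0,0,45,0,0,0,0,45,0,0,0,0,40,0,0,0,0,40,0,0,0,0,30,0,0,0,0,30,0,0,0,0,30,0,0,0,0,30], newtons=45)

```text
t: 9.47
position: [0.4627, -0.0165, 0.0234]
tcp_rot: [0.065, 0.998, 0.0, 0.0]
force: [-0.4, 2.2, 4.8]
finger_gap: 0.0492
```

```bash
python3 m.py 7 side wrist
```

```text
9.4667 [ 0.4627 -0.0165  0.0234] [6.540e-02 9.979e-01 1.000e-04 4.000e-04] [-0.36  2.17  4.8 ] 0.04924974601466704 [-0.197 -0.107  2.143  0.     1.105 -1.637]
jaw deg 82.50239186817916
side 53 cap z pct [0.0695 0.0718 0.0753] top rect ((0.4926172196865082, -0.0023900140076875687), (0.015731774270534515, 0.054706770926713943), 19.08344841003418)
side packtop ((0.47353842854499817, -0.01352730393409729), (0.07452390342950821, 0.10325473546981812), 82.19688415527344) 0.05334965278480621
wrist packtop ((0.46056699752807617, -0.017040662467479706), (0.07706993073225021, 0.07282594591379166), 81.39337158203125) 0.05386636063578619
```

View pics/side7.png

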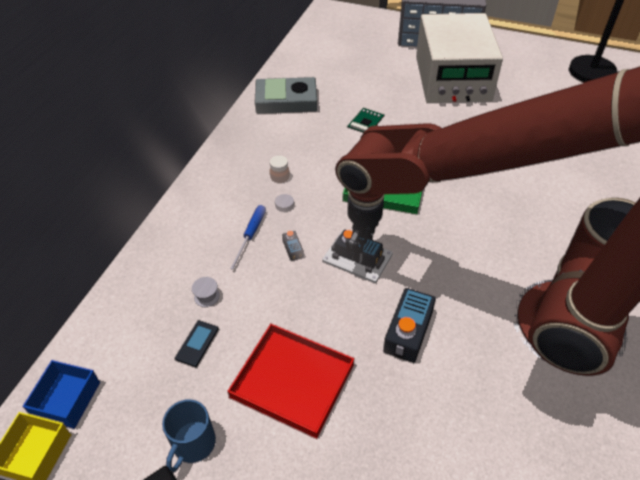

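The pack is gripped (gap 49 mm). In the side view the gripper is at (365,235) with the cap clear of it, and the nest is undisturbed. Lifting.

>>> move_arm(deltas=[0,0,0,0,30,0,0,0.005,0,30,0,0,0.01,0,30,0,0,0.015,0,30,0,0,0.02,0,30,0,0,0.025,0,30,0,0,0.025,0,30,0,0,0.025,0,30,0,0,0.02,0,30,0,0,0.01,0,30,0,0,0.005,0,30,0,0,0,0,30], newtons=60)

```text
t: 10.57
position: [0.4622, -0.0165, 0.1191]
tcp_rot: [0.065, 0.998, -0.0, 0.0]
force: [0.1, 0.4, -4.0]
finger_gap: 0.0492
```

```bash
python3 m.py 8 side wrist
```

```text
10.5667 [ 0.4622 -0.0165  0.1191] [ 6.540e-02  9.979e-01 -1.000e-04  2.000e-04] [ 0.05  0.36 -3.95] 0.04916019257441224 [-0.197 -0.254  2.09  -0.     1.305 -1.637]
jaw deg 82.50483544564841
side 2 cap z pct [0.1489 0.149  0.1491] top rect ((0.513296365737915, -0.04398743063211441), (0.003972098231315613, 0.0), -104.34951782226562)
```

View pics/side8.png

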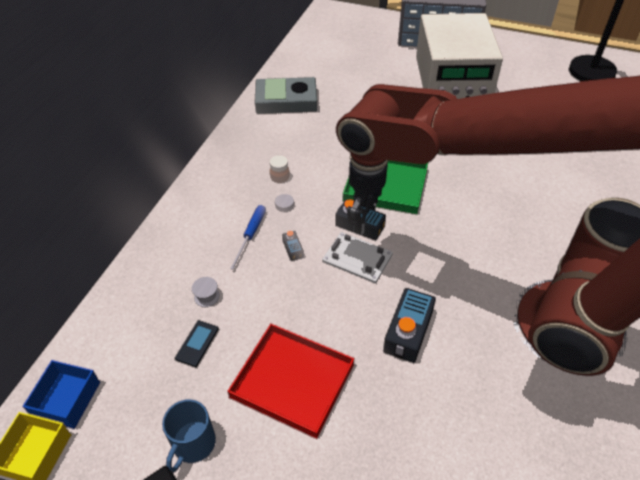

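View pics/wrist8.png

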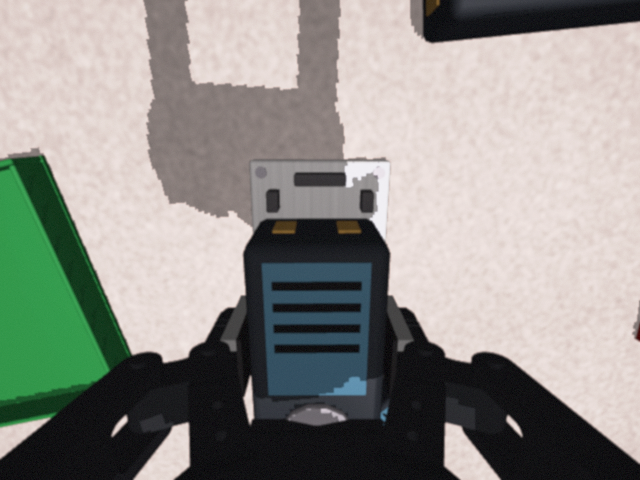

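The pack is up at (360,218), held level, and the nest is empty. Carrying it to the red tray.

>>> move_arm(deltas=[0.002,0.01,0,0,30,0.002,0.02,0,0,30,0.003,0.035,0,0,30,0.003,0.045,0,0,30,0.003,0.045,0,0,30,0.003,0.045,0,0,30,0.003,0.045,0,0,30,0.003,0.045,0,0,30,0.003,0.045,0,0,30,0.003,0.045,0,0,30,0.003,0.045,0,0,30,0.003,0.045,0,0,30])

```text
t: 11.67
position: [0.4817, 0.2672, 0.1176]
tcp_rot: [0.065, 0.998, -0.0, -0.001]
force: [0.3, -0.6, -4.2]
finger_gap: 0.0488
```

>>> move_arm(deltas=[0.003,0.04,0,0,30,0.002,0.03,0,0,30,0,0.018,0,0,30,0,0.01,0,0,30,0,0.005,0,0,30,0,0,0,0,30,0,0,0,0,30])

```text
t: 12.25
position: [0.4855, 0.3266, 0.1185]
tcp_rot: [0.066, 0.998, -0.0, -0.0]
force: [-0.1, -0.4, -4.1]
finger_gap: 0.0495
```

```bash
python3 m.py 9 top side wrist
```

```text
12.25 [0.4855 0.3266 0.1185] [ 6.570e-02  9.978e-01 -4.000e-04 -2.000e-04] [-0.06 -0.36 -4.12] 0.04951813116581338 [ 0.465  0.055  1.805 -0.     1.282 -0.974]
jaw deg 82.46666050533298
```

View pics/side9.png

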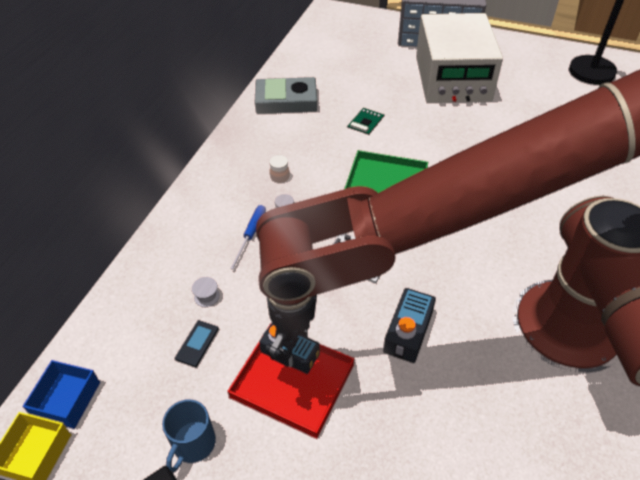

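View pics/wrist9.png

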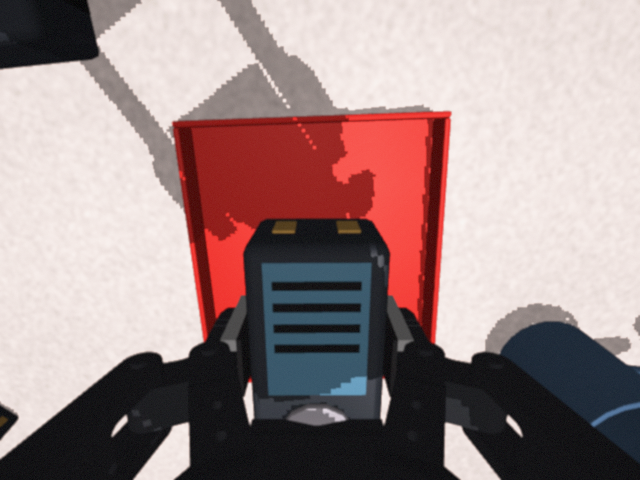

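The pack is over the red tray near its centre: the tray spans x 175–450 px and the pack 245–388 px in the wrist view. Lowering it.

>>> move_arm(deltas=[0,0,-0.01,0,30,0,0,-0.02,0,30,0,0,-0.025,0,30,0,0,-0.025,0,30,0,0,-0.025,0,30,0,0,-0.02,0,30,0,0,-0.015,0,30,0,0,-0.01,0,30,0,0,-0.005,0,30,0,0,0,0,30,0,0,0,0,30,0,0,0,0,30])

```text
t: 13.4
position: [0.4864, 0.3277, 0.0268]
tcp_rot: [0.065, 0.998, 0.0, 0.001]
force: [-0.2, 0.4, -4.1]
finger_gap: 0.0489
```

>>> move_arm(deltas=[0,0,-0.003,0,30,0,0,-0.003,0,30,0,0,-0.002,0,30,0,0,0,0,30])

```text
t: 13.73
position: [0.4854, 0.3272, 0.0207]
tcp_rot: [0.065, 0.998, -0.0, -0.0]
force: [-0.8, -0.7, -3.9]
finger_gap: 0.0492
```

>>> move_arm(deltas=[0,0,-0.002,0,30,0,0,-0.002,0,30,0,0,-0.002,0,30,0,0,0,0,30])

```text
t: 14.07
position: [0.4853, 0.3272, 0.017]
tcp_rot: [0.065, 0.998, -0.0, -0.0]
force: [-0.6, -0.7, -4.7]
finger_gap: 0.0493
```

>>> move_arm(deltas=[0,0,-0.001,0,30,0,0,-0.001,0,30,0,0,0,0,30])

```text
t: 14.32
position: [0.4856, 0.3273, 0.0161]
tcp_rot: [0.065, 0.998, -0.0, -0.0]
force: [-0.0, -1.0, -4.1]
finger_gap: 0.049
```

>>> move_arm(deltas=[0,0,-0.001,0,30,0,0,0,0,30])

```text
t: 14.48
position: [0.4857, 0.3274, 0.0156]
tcp_rot: [0.065, 0.998, 0.0, 0.0]
force: [-0.5, -0.0, -3.1]
finger_gap: 0.0494
```

>>> move_arm(deltas=[0,0,-0.001,0,30,0,0,0,0,30,0,0,0,0,30])

```text
t: 14.73
position: [0.4858, 0.3274, 0.0155]
tcp_rot: [0.065, 0.998, 0.0, 0.0]
force: [-2.3, -1.2, 0.4]
finger_gap: 0.0492
```

>>> move_arm(deltas=[0,0,-0.001,0,30,0,0,0,0,30,0,0,0,0,30])

```text
t: 14.98
position: [0.4858, 0.3274, 0.0155]
tcp_rot: [0.065, 0.998, -0.0, -0.0]
force: [-4.1, -2.2, 5.2]
finger_gap: 0.049
```

The pack is firmly on the floor: z has stopped and the force has turned to +5 N. Releasing and retreating.

>>> move_arm(deltas=[0,0,0,0,65,0,0,0,0,80,0,0,0,0,100,0,0,0,0,100,0,0,0,0,100,0,0,0,0,100])

```text
t: 15.48
position: [0.4857, 0.3273, 0.0144]
tcp_rot: [0.065, 0.998, 0.0, 0.0]
force: [0.0, -0.8, -0.7]
finger_gap: 0.0853
```

>>> move_arm(deltas=[0,0,0.01,0,100,0,0,0.025,0,100,0,0,0.03,0,100,0,0,0.04,0,100,0,0,0.05,0,100,0,0,0.05,0,100,0,0,0.04,0,100,0,0,0.02,0,100,0,0,0.01,0,100,0,0,0,0,100])

```text
t: 16.32
position: [0.4862, 0.3276, 0.1807]
tcp_rot: [0.065, 0.998, 0.001, 0.001]
force: [0.6, 0.1, -0.0]
finger_gap: 0.0853
```

```bash
sed -i 's/+\.02)<\.05/-.32)<.06/; s/+\.018)<\.07/-.325)<.09/' m.py && python3 m.py 10 side wrist
```

```text
16.3167 [0.4862 0.3276 0.1807] [6.530e-02 9.979e-01 6.000e-04 1.000e-03] [ 0.59  0.08 -0.02] 0.0853168555446981 [ 0.466 -0.004  1.756 -0.     1.387 -0.974]
jaw deg 82.50638066052267
side 119 cap z pct [0.0481 0.0639 0.0669] top rect ((0.5203542113304138, 0.32346871495246887), (0.02045833319425583, 0.022351600229740143), 72.79512023925781)
side packtop ((0.4950319826602936, 0.3283572793006897), (0.04969646409153938, 0.10174630582332611), 82.10305786132812) 0.047641252363494084
wrist 679 cap z pct [0.0628 0.0637 0.0645] top rect ((0.5232868790626526, 0.3218388557434082), (0.022978657856583595, 0.022885756567120552), 38.289764404296875)
wrist packtop ((0.4969589114189148, 0.3252161741256714), (0.04788065701723099, 0.09732979536056519), 82.5511474609375) 0.04641719399299828
```

View pics/side10.png

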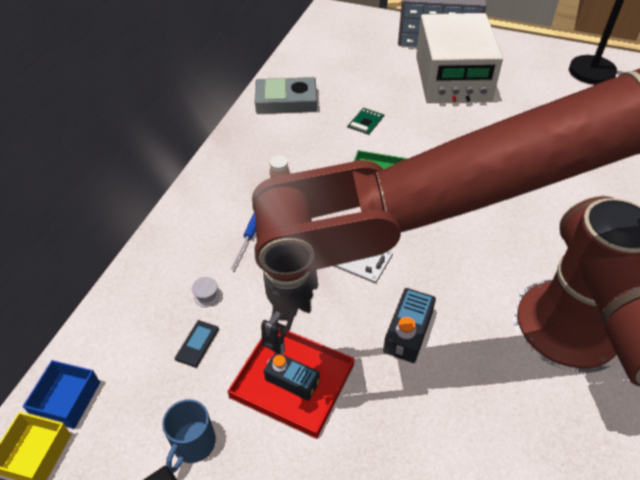

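View pics/wrist10.png

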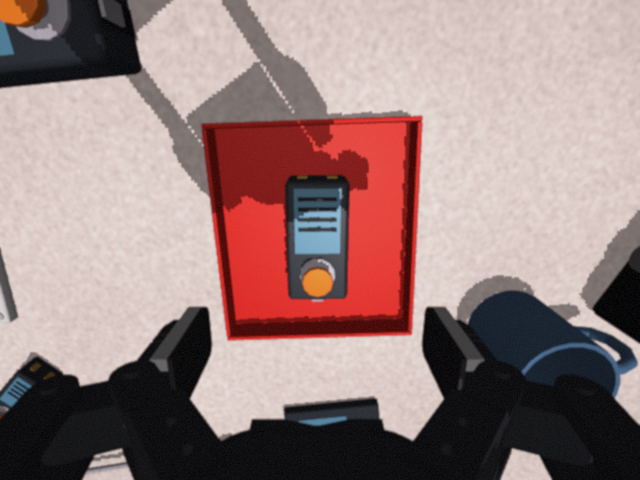

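The pack lies flat in the red tray at (317,238), with the plunger up: cap top at 0.064 m, which is 60 mm above the 4 mm floor. Nothing else has been disturbed, so I'm handing in.

```bash
python3 -c "
from rig import arm
print(arm.finish_job())"
```

```text
the job is handed in; nothing more can be done
None
```

The latch is weak, so I put the pack in the red tray and handed the job in at about 16.4 s; no verdict was reported.

- **Latch test:** The plunger slid down about 9.5 mm on only 1–2 N, with 3.3 N at the rubber bumper. When let go, it sprang back up, with the cap top at z = 0.0717 m, the same as before.
- **Move:** I gripped the pack at x ≈ -12 mm, lifted it level out of the nest and set it on the tray floor while still held. The measured force turned from -4 N to +5 N as it touched down. I then released it and raised the gripper clear.
- **Last checks:** The pack's centre is at about (0.497, 0.325), within a few millimetres of the tray centre. Its yaw is about -7.5°, it is flat on the floor and the plunger is up. In the last pictures the bystanders in view looked unmoved; the arm hid a few of them, and I did not measure their positions.
- **Disagreements:** The side-camera positions differed from the wrist camera's by 2–4 mm, so I used the wrist and top values. The arm overshot by about 5 mm after the first fast descent, so I let it settle before pressing.

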